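Tuck a drip strip under a lapped cover flap and hold it down

TASK

Fit the loose metal drip strip to the drip board: pick it up by its upright rib and slide the edge of its wide flange about 20 mm under the front lip of the board's hinged cover flap, squarely and near the middle, without lifting the flap. Finish while still gripping the strip and pressing it down flat and firmly on the board, and do not let go; leave the other things on the bench where they are.

Things in the scene. Friction and masses are not known exactly. Their poses are not given: they have to be found in the camera images.
- drip_strip: Loose dark steel strip, 0.1 to 0.17 kg: plate 70 (x) x 100 (y) x 4 mm with an upright grip rib 10 mm thick (x), 70 mm long (y), its top 35 mm above the underside. Origin: on the underside below the rib's middle; z up. The wide flange ends at x = +53 mm (tucking edge), the short side at x = -17 mm. Starts flat on the bench, rib up, flange pointing away from the robot within 30 degrees.
- strip_edge (a point): Middle of the strip's tucking edge, on its underside (x = +53 mm in the strip's frame, same axes).
- drip_board: Fixed low grey board, 175 (x) x 152 (y) mm, top 12 mm above the bench, with an aluminium cover flap. Origin: on the bench below the middle of the flap's front lip; x points from the open front (robot side) to the flap's hinge. Open top in front of the lip: x = -75 to 0 mm; the flap covers x = 0 to 92 mm, on two side cheeks 136 mm apart; the space between them is free for 85 mm.
- lip (a point): Point on the board's top surface (12 mm above the bench) below the middle of the flap's front lip; axes as the board's. The closed flap's underside is 8 mm above this surface, its top 11 mm; the foremost 8 mm turn up, to about 15 mm.
- flap (a joint): Hinge of the cover flap (0.15 kg), along y at the back of the board, 92 mm behind the lip. 0 = closed, resting on its cheeks by its own weight only; grows as the front lip is lifted (rad; 0.1 rad raises the lip by 9 mm).
- timer: square white lab timer with three buttons, 62x62x17 mm, bystander, loose; origin under its centre
- chamber: flat clear glass counting chamber (a thick glass slide), 32x76 mm, 5 mm thick, bystander, loose; origin under its centre
There are look-alikes about, which are no part of the job. Leave any red look-alike of the drip_strip alone.

How it is judged (in metres and radians):
On the way, in this order (a step that is already met when the one before it is completed fails the run):
1. the strip is picked up clear of the bench in the gripper (height (world z) of drip_strip above 0.022 m and contact force between the fingers and drip_strip above 1 N), for 0.2 s.
2. the strip's edge is under the flap, about 20 mm deep, square and near the middle (x of strip_edge in the frame of lip between 0.012 and 0.032 m and y of strip_edge in the frame of lip between -0.013 and 0.013 m and angle between the x axis of drip_strip and the x axis of drip_board, either way round below 0.12 rad and z of strip_edge in the frame of lip below 0.006 m and value of joint flap below 0.1 rad), for 0.2 s.
At the end, for the whole second after the job is handed in: The strip lies flat on the board (within 2.5 mm and 0.06 rad), its edge 12 to 32 mm behind the lip, within 13 mm of the middle and 0.12 rad of square, the flap closed (under 0.03 rad), the fingers still on the strip (over 3 N) and pressing it on the board with more than 4 N (x of strip_edge in the frame of lip between 0.012 and 0.032 m and y of strip_edge in the frame of lip between -0.013 and 0.013 m and angle between the x axis of drip_strip and the x axis of drip_board, either way round below 0.12 rad and z of each of strip_edge, drip_strip in the frame of lip below 0.0025 m and angle between drip_strip's own z axis and vertical below 0.06 rad and value of joint flap below 0.03 rad and contact force between drip_strip and drip_board above 4 N and contact force between the fingers and drip_strip above 3 N and linear speed of drip_strip below 0.02 m/s); the arm keeps its last pose, push and grip.
It fails at once if the flap is lifted (more than 0.1 rad) (value of joint flap above 0.1 rad).
It fails at once if a bystander is moved more than 30 mm (distance of any of timer, chamber from where it was at the start of the episode above 0.03 m).
It also fails if it takes over 35 s, if anything falls off the work surface, if the arm or the gripper's body presses on something with over 40 N, if the wrist force passes 120 N, or if a joint passes its speed limit or range.

ROBOT

A 6-joint arm with a two-finger parallel gripper is mounted at the origin on a cart in front of the work surface, level with it; the furniture and walls round the work are solid. World frame = base frame: x ahead of the robot, y to its left, z up, the work surface at z = 0. Lengths are in m, angles in degrees, forces in N, time in s.
With the tool pointing down it reaches from about 0.4 to 0.825 m from the base axis. Payload 7 kg.
Tool frame: the origin (TCP) lies midway between the tips of the shut fingers; the grasp point (between the pads) lies r.grip_depth behind it (r.grip_depth is the distance from the TCP to the grasp point, in m); z points along the fingers, y is the line along which they close (so a half turn about z gives the same grasp; the last joint's range is limited). The gripper opens to 88 mm and grips with 3 to 60 N. Pads are 19 mm wide; open, the fingers measure 130 mm over their backs; the gripper's body (78 mm by 193 mm) begins 47 mm behind the grasp point.
Start: joints at [-52.305, 20.546, 0.682, 0, -70.136, -16.507], TCP at [0.244, -0.629, 0.227] pointing down, gripper open.
Joint ranges: [-176.03, 176.03], [-82.01, 121.73], [-58.28, 71.71], [-173.87, 95.51], [-174.79, -0.11], [-173.66, 173.66]. Speed limits (degrees/s): [136.94, 136.94, 172.46, 180, 180, 180].

INTERFACE

Orientations are given as [roll, pitch, yaw] about the fixed x, y, z axes, in that order (R = Rz(yaw) Ry(pitch) Rx(roll)).
In Python, from plant import r gives the robot as it stands.
- The arm moves only by the shell command python3 -m pendant 'ROWS' [OPENING] [FORCE]. ROWS is a JSON list of rows, 1 to 12 of them, each of 6 numbers: dx, dy, dz in m, then a rotation vector rx, ry, rz in degrees; each row is the pose to reach, as a shift and turn from the pose commanded when the command began, along the tool's axes at that moment; what a row does not reach only later rows make up. A row lasts 1/12 s, in which the tool goes at most 0.0417 m and 7.16 degrees, less where a joint would pass 70% of its speed; a pose out of reach is approached as far as the arm can. OPENING is the finger opening in m, set as the command begins (- or left out keeps the last). The fingers move at their own pace and stop on an object; FORCE is the grip in N (left out, the last holds). Time passes only in rows, so rows that do not move let the fingers close. It prints the time, the measured TCP pose, the force, the opening and the grip force at its end.
- r.get_state(): the state, without advancing time (a new reading comes with each control period).
- r.capture(name): name is "scene" or "top"; returns a dict with "frame" (480x640x3 uint8, red, green, blue), "z_map" (480x640 float32, m along the optical axis (not along the pixel's ray), 0 where there is no reading), "fx", "fy", "cx", "cy" (pixels), "cam_to_world" (4x4, takes a point from camera to world coordinates). Camera axes: x right, y down, z forward; pixel columns grow to the right and rows downward; lengths in m; the calibration is good to about 2 mm. A picture is of the moment at which its call begins.
- r.close_job(): hands the job in; it is judged then, once.
The state is a dict: "time_s": time; "joints": joint angles; "qd": joint speeds; "joint_torque": joint torques, N m; "tcp_pos": TCP position; "eef_rot": TCP orientation; "contact_force": force on the tool from outside, world axes, zero at the start; "moment": the same for the moment, N m; "gripper_width": finger opening in m; "gripper_force": force on a finger pad.
Only numpy, scipy, OpenCV 4.12 (cv2) and the standard library are available. Lean on these libraries where they do the work, as an engineer would, in place of code of your own. Each camera call takes 0.05 s, during which the arm holds its last target. There are 200 camera calls.

## Working session

There is one attempt and no reset: what is moved stays moved. The work goes in short steps, Python scripts to look and compute and a shell command to move; the robot and the scene stay as the last step left them, time stands still between calls to the robot, and variables do not carry over. Pictures are saved under pics/ and viewed, at most 10 in all, crops included, and the job is handed in when it is done.

```bash
mkdir -p pics; ls
cat > h.py <<'E'
import numpy as np,cv2
from plant import r
def cap(n):
    c=r.capture(n);z=c["z_map"];v,u=np.indices(z.shape)
    P=np.stack([(u-c["cx"])/c["fx"]*z,(v-c["cy"])/c["fy"]*z,z,np.ones_like(z)],-1)@np.array(c["cam_to_world"]).T
    c["P"]=P[...,:3];return c
def save(c,f): cv2.imwrite("pics/"+f,cv2.cvtColor(c["frame"],cv2.COLOR_RGB2BGR))
E
python3 - <<'E'
from h import *
for n in("scene","top"):
    c=cap(n);save(c,n+"1.png");np.savez("/tmp/"+n,P=c["P"],f=c["frame"]);print(n,c["fx"],np.round(c["cam_to_world"],3).tolist())
print(r.get_state(),r.grip_depth)
E
```

```text
pics
scene 614.3516168579933 [[0.894, -0.233, 0.383, 0.024], [-0.448, -0.483, 0.752, -1.276], [0.01, -0.844, -0.537, 0.801], [0.0, 0.0, 0.0, 1.0]]
top 603.3555395427194 [[0.006, -0.988, 0.156, 0.366], [-1.0, -0.007, -0.006, -0.201], [0.007, -0.156, -0.988, 1.481], [0.0, 0.0, 0.0, 1.0]]
{'time_s': 0.1, 'joints': array([-5.23037500e+01,  2.05888812e+01,  6.40469163e-01, -1.61680242e-02,
       -7.01375959e+01, -1.65069413e+01]), 'qd': array([ 0.0472297 , -0.08521789,  0.06982809,  0.00696424, -0.04077178,
       -0.02287857]), 'joint_torque': array([-1.15058112e-03, -5.84164917e+01,  2.93750507e+01,  7.01559484e+00,
        1.00993115e-02, -6.34136882e-05]), 'tcp_pos': array([ 0.24379082, -0.62897468,  0.22571481]), 'eef_rot': array([ 1.79913218e+02, -9.86621708e-03, -1.58816188e+02]), 'contact_force': array([ 0.56911341, -0.10922804,  0.80757736]), 'moment': array([-0.00842641,  0.00137309,  0.0510822 ]), 'gripper_force': 0.0, 'gripper_width': 0.08762475090844572} 0.0188
```

View pics/scene1.png

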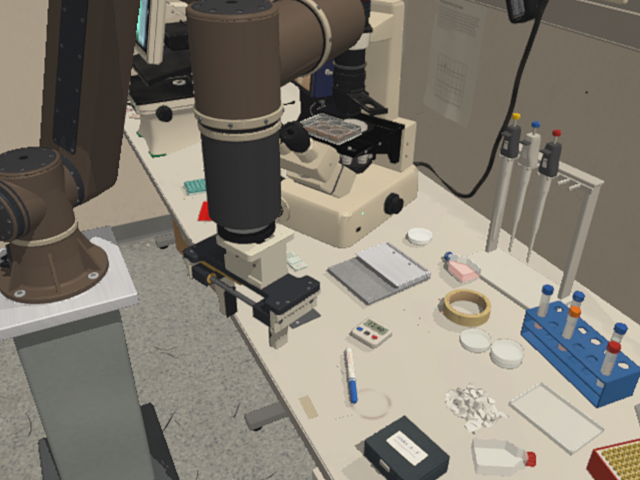

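View pics/top1.png

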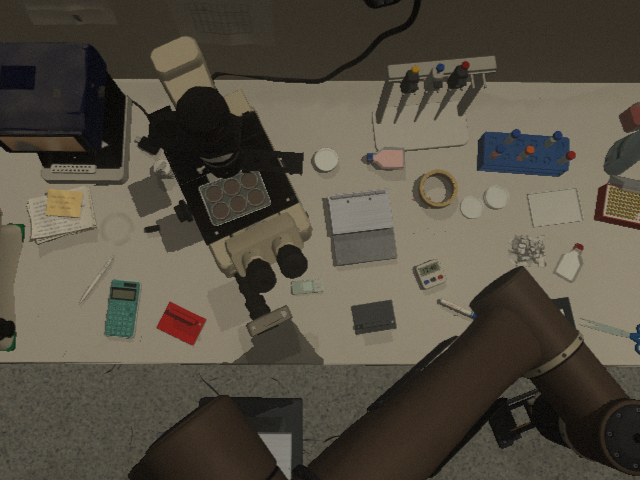

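The top view shows these candidates for the strip:
- Dark grey plate at (374,317): fits the description.
- Red plate with a rib at (182,323): the red look-alike, to be left alone.
- Black box at (565,310) and brown-grey block at (269,320): not strips.

The other items are the board with its flap at (362,228), the timer at (430,275) and the chamber at (307,287). I'll check the grey plate in a close crop and measure it.

Run:
```python
from h import *
d=np.load("/tmp/top.npz");f=d["f"];P=d["P"]
cr=f[180:345,310:410];cv2.imwrite("pics/crop.png",cv2.cvtColor(cv2.resize(cr,None,fx=3.6,fy=3.6,interpolation=cv2.INTER_CUBIC),cv2.COLOR_RGB2BGR))
hsv=cv2.cvtColor(f,cv2.COLOR_RGB2HSV)
def rep(m,name):
    n,l,s,c=cv2.connectedComponentsWithStats(m.astype(np.uint8))
    k=1+np.argmax(s[1:,4]);m=l==k;p=P[m];print(name,s[k],np.median(p,0).round(4))
    h,_=np.histogram(p[:,2],np.arange(-.01,.06,.004));print(h)
    R=cv2.minAreaRect(p[:,:2].astype(np.float32)*1000);print(R,cv2.boxPoints(R).round(1).tolist());return m
W=np.zeros(f.shape[:2],bool);W[290:345,340:405]=1
m=rep(W&(f.max(2)<95),"strip")
hi=m&(P[...,2]>.024);print("rib",cv2.minAreaRect(P[hi][:,:2].astype(np.float32)*1000),hi.sum(),np.median(P[hi],0))
W[:]=0;W[185:270,322:402]=1
b=rep(W&(P[...,2]>.005),"board")
fl=W&(P[...,2]>.019);rep(fl,"flap")
print(np.median(P[(W)&(f.max(2)>120)&~b],0))
print(f[317,360:390:4].tolist(), f[225:245:2,360].tolist(), P[225:245:2,360].round(3).tolist())
```

```text
strip [ 351  300   46   35 1220] [ 0.4244 -0.3563  0.0045]
[  4  32 237 548 229  39   2   1   2   4  38  60  19   1   0   0   0]
((416.28369140625, -302.2510681152344), (71.14922332763672, 215.07859802246094), 9.004051208496094) [[364.29998779296875, -201.60000610351562], [398.0, -414.0], [468.29998779296875, -402.8999938964844], [434.6000061035156, -190.5]]
rib ((393.6300048828125, -297.6403503417969), (12.372140884399414, 199.92160034179688), 12.298966407775879) 128 [ 0.4066234  -0.35900559  0.0348359 ]
board [ 327  189   71   77 4324] [ 0.6446 -0.33    0.0192]
[   0    0    0   45  441  913  608  789 1029  419   57    1    0    0
    0    0    0]
((550.4178466796875, -319.39068603515625), (189.05258178710938, 394.5334777832031), 82.9263687133789) [[343.0, -388.8999938964844], [734.5, -437.5], [757.7999877929688, -249.89999389648438], [366.29998779296875, -201.3000030517578]]
flap [ 328  189   66   46 2153] [ 0.6833 -0.3246  0.0235]
[   0    0    0    0    0    0    0  637 1027  419   57    1    0    0
    0    0    0]
((551.6293334960938, -309.44329833984375), (168.41134643554688, 394.7442932128906), 82.83932495117188) [[345.29998779296875, -368.3999938964844], [737.0, -417.6000061035156], [758.0, -250.5], [366.29998779296875, -201.3000030517578]]
[ 6.42303145e-01 -3.51125640e-01 -1.93040582e-04]
[[54, 55, 50], [58, 59, 53], [54, 52, 48], [57, 58, 50], [56, 55, 50], [56, 52, 49], [56, 55, 51], [55, 57, 52]] [[134, 131, 119], [135, 133, 123], [133, 130, 120], [58, 53, 49], [85, 83, 74], [87, 83, 75], [88, 83, 77], [94, 91, 83], [93, 89, 81], [94, 90, 83]] [[0.649, -0.325, 0.022], [0.644, -0.325, 0.02], [0.637, -0.324, 0.028], [0.633, -0.325, 0.025], [0.63, -0.325, 0.016], [0.626, -0.326, 0.007], [0.62, -0.326, 0.012], [0.615, -0.325, 0.016], [0.609, -0.325, 0.017], [0.605, -0.325, 0.014]]
```

View pics/crop.png

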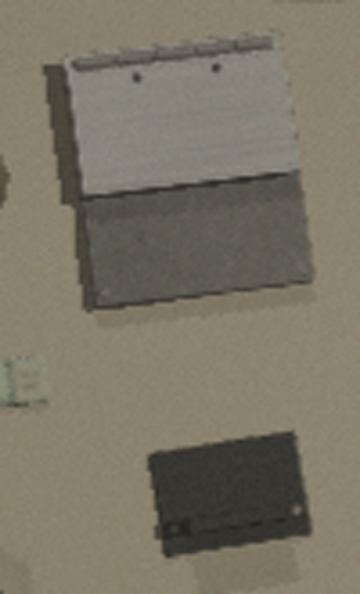

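The crop shows the grey strip at (374,317), with its rib on the robot side near (375,324) and its flange pointing away. The board's front lip runs at about (363,231). Next I'll cast the outlines onto planes at the right heights.

```bash
cat >> h.py <<'E'
def cast(c,uv,z):
    uv=np.asarray(uv,float).reshape(-1,2);T=np.array(c["cam_to_world"])
    d=np.c_[(uv[:,0]-c["cx"])/c["fx"],(uv[:,1]-c["cy"])/c["fy"],np.ones(len(uv))]@T[:3,:3].T
    return T[:3,3]+d*((z-T[2,3])/d[:,2])[:,None]
def comp(m):
    n,l,s,_=cv2.connectedComponentsWithStats(m.astype(np.uint8));return l==1+np.argmax(s[1:,4])
def rect(c,m,z):
    k=max(cv2.findContours(m.astype(np.uint8),cv2.RETR_EXTERNAL,cv2.CHAIN_APPROX_NONE)[0],key=len)
    p=cast(c,k,z)[:,:2].astype(np.float32)*1000
    R=cv2.minAreaRect(p);return R,cv2.boxPoints(R).round(1).tolist()
E
python3 - <<'E'
from h import *
c=cap("top")
f=np.median([c["frame"]]+[cap("top")["frame"] for _ in range(4)],0).astype(np.uint8)
P=c["P"];g=f.max(2)
W=np.zeros(g.shape,bool);W[290:345,340:405]=1
s=comp(W&(g<85));print("strip",rect(c,s,.004))
hi=s&(abs(P[...,2]-.036)<.008)&(abs(P[...,0]-.407)<.02)
print("rib",rect(c,hi,.035),hi.sum())
W[:]=0;W[180:275,318:405]=1
sat=cv2.cvtColor(f,cv2.COLOR_RGB2HSV)[...,1]
for u in (340,350,360,370,380,388):
    col=g[185:272,u].astype(int);d=np.diff(col)
    print(u,[(185+int(i),int(d[i])) for i in np.argsort(-abs(d))[:6]])
for v in (240,248,256,205,215):
    col=g[v,318:405].astype(int);d=np.diff(col)
    print(v,[(318+int(i),int(d[i])) for i in np.argsort(-abs(d))[:5]])
for v in(205,215,240,248,256):print(v,f[v,[322,328,334,360,388,394,400]].tolist())
E
```

```text
strip (((424.6647644042969, -355.4432678222656), (70.77236938476562, 103.51790618896484), 9.419123649597168), [[381.29998779296875, -310.20001220703125], [398.20001220703125, -412.29998779296875], [468.0, -400.70001220703125], [451.1000061035156, -298.6000061035156]])
rib (((407.3697509765625, -361.3482360839844), (9.918634414672852, 70.24170684814453), 9.24450397491455), [[396.79998779296875, -327.5], [408.1000061035156, -396.79998779296875], [417.8999938964844, -395.20001220703125], [406.6000061035156, -325.8999938964844]]) 124
340 [(265, 59), (233, -54), (198, 42), (234, 29), (194, -20), (232, -16)]
350 [(264, 57), (231, -48), (233, 30), (197, 29), (193, -29), (232, -25)]
360 [(230, -69), (262, 60), (196, 39), (232, 30), (261, -30), (194, -21)]
370 [(229, -82), (261, 65), (197, -46), (199, 35), (260, -29), (194, 29)]
380 [(228, -68), (193, 53), (260, 39), (229, 32), (189, -22), (192, -17)]
388 [(227, -74), (259, 55), (228, 31), (258, -21), (188, -17), (193, 17)]
240 [(330, -49), (395, 21), (394, 18), (329, -16), (333, 14)]
248 [(330, -49), (396, 26), (334, 25), (395, 14), (329, -12)]
256 [(331, -47), (335, 25), (396, 21), (397, 18), (330, -16)]
205 [(322, -46), (329, 44), (328, 32), (321, -15), (327, -13)]
215 [(330, 53), (323, -44), (329, 17), (322, -11), (324, -6)]
205 [[122, 115, 98], [58, 54, 49], [135, 132, 122], [134, 130, 122], [136, 134, 123], [137, 129, 109], [139, 129, 110]]
215 [[136, 129, 109], [76, 70, 61], [134, 130, 121], [134, 130, 120], [135, 131, 122], [141, 131, 112], [139, 130, 112]]
240 [[140, 132, 113], [139, 130, 110], [83, 82, 75], [94, 92, 85], [98, 94, 85], [101, 96, 86], [140, 131, 112]]
248 [[139, 130, 112], [139, 131, 112], [68, 64, 57], [95, 92, 84], [95, 93, 84], [95, 91, 84], [140, 133, 111]]
256 [[138, 129, 111], [138, 131, 111], [69, 65, 56], [92, 89, 82], [98, 96, 87], [86, 83, 76], [139, 132, 111]]
```

Run:
```python
from h import *
c=cap("top")
us=np.array([340,350,360,370,380,388]);
front=cast(c,np.c_[us,np.array([265,264,262,261,260,259])+.5],.012)[:,:2]
lip=cast(c,np.c_[us,np.array([233,231,230,229,228,227])+.5],.027)[:,:2]
hinge=cast(c,[[376,193]],.02)
L=cast(c,[[333.5,240],[334.5,248],[335.5,256]],.012)[:,:2];Rr=cast(c,[[395,240],[396,248],[396.8,256]],.012)[:,:2]
for n,q in(("front",front),("lip",lip)):
    a=np.polyfit(q[:,1],q[:,0],1);print(n,a,np.degrees(np.arctan(-a[0])))
for n,q in(("L",L),("R",Rr)):
    a=np.polyfit(q[:,0],q[:,1],1);print(n,a,np.degrees(np.arctan(a[0])),q.mean(0))
fl=cast(c,[[329.3,205],[330.3,215]],.023);print(fl)
```

```text
front [-0.13449165  0.51198625] 7.659841076623874
lip [-0.12694577  0.5921721 ] 7.234759071665765
L [ 0.12436424 -0.33618596] 7.0891473185811344 [ 0.59237197 -0.26251607]
R [ 0.09615313 -0.47112695] 5.492283814657676 [ 0.59346917 -0.41406304]
[[ 0.6981761  -0.24912238  0.023     ]
 [ 0.67294993 -0.25164097  0.023     ]]
```

```bash
cat >> h.py <<'E'
from scipy.spatial.transform import Rotation as Ro
def go(x,y,z,yaw):
    s=r.get_state();R=Ro.from_euler("xyz",s["eef_rot"],degrees=True);G=Ro.from_euler("xyz",[180,0,yaw],degrees=True)
    d=R.inv().apply(np.array([x,y,z])-s["tcp_pos"]);print("tcp",s["tcp_pos"].round(4),s["eef_rot"].round(2),"F",s["contact_force"].round(1),"w",round(s["gripper_width"],4),s["gripper_force"])
    print("row",d.round(4),(R.inv()*G).as_rotvec(degrees=True).round(2))
E
python3 -c "
from h import *
go(.407,-.360,.12,-80.6)"
```

```text
tcp [ 0.2439 -0.6293  0.2264] [ 179.98    0.   -158.81] F [ 0.3 -0.7  0.5] w 0.0875 0.0
row [-0.2494  0.1921  0.1065] [ 1.000e-02  1.000e-02 -7.821e+01]
```

```bash
R='[-0.2494,0.1921,0.1065,0,0,-78.2]'; python3 -m pendant '[[-0.2494,0.1921,0.1065,0,0,-78.2],[-0.2494,0.1921,0.1065,0,0,-78.2],[-0.2494,0.1921,0.1065,0,0,-78.2],[-0.2494,0.1921,0.1065,0,0,-78.2],[-0.2494,0.1921,0.1065,0,0,-78.2],[-0.2494,0.1921,0.1065,0,0,-78.2],[-0.2494,0.1921,0.1065,0,0,-78.2],[-0.2494,0.1921,0.1065,0,0,-78.2],[-0.2494,0.1921,0.1065,0,0,-78.2],[-0.2494,0.1921,0.1065,0,0,-78.2],[-0.2494,0.1921,0.1065,0,0,-78.2],[-0.2494,0.1921,0.1065,0,0,-78.2]]'
python3 - <<'E'
from h import *
go(.407,-.360,.009,-80.6)
c=cap("scene");save(c,"s2.png")
E
```

```text
time_s: 1.4
tcp_pos: [0.4074, -0.3597, 0.1202]
eef_rot: [-180.0, -0.0, -80.3]
contact_force: [0.3, -0.1, 0.2]
gripper_width: 0.0872
gripper_force: 0.0
tcp [ 0.4074 -0.3597  0.1202] [-1.7999e+02 -1.0000e-02 -8.0250e+01] F [ 0.3 -0.1  0.2] w 0.0872 0.0
row [0.0002 0.0005 0.1112] [-0.01 -0.01  0.35]
```

View pics/s2.png

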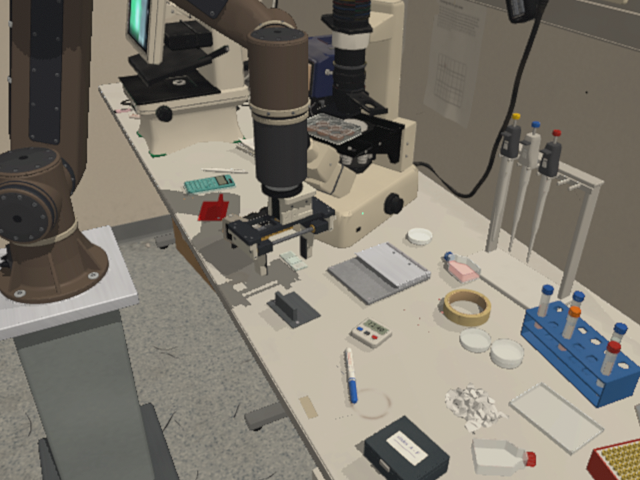

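The scene view shows the strip at (293,305), with its rib standing at (288,302) on the robot side and the open fingers above it. I'm going down to grip.

```bash
python3 -m pendant '[[0,0,0.04,0,0,0.3],[0,0,0.08,0,0,0.3],[0,0,0.1,0,0,0.3],[0,0,0.11,0,0,0.3],[0,0,0.11,0,0,0.3]]'
python3 -m pendant '[[0,0,0,0,0,0],[0,0,0,0,0,0],[0,0,0,0,0,0],[0,0,0,0,0,0],[0,0,0,0,0,0],[0,0,0,0,0,0],[0,0,0,0,0,0],[0,0,0,0,0,0]]' 0 45
```

```text
time_s: 1.87
tcp_pos: [0.4056, -0.3598, 0.008]
eef_rot: [179.8, 0.1, -81.1]
contact_force: [0.2, 0.2, 0.3]
gripper_width: 0.0879
gripper_force: 0.0
time_s: 2.53
tcp_pos: [0.4071, -0.3601, 0.0103]
eef_rot: [-180.0, -0.0, -80.9]
contact_force: [0.4, -0.9, 1.2]
gripper_width: 0.04
gripper_force: 0.0
```

```bash
python3 -m pendant '[[0,0,0,0,0,0],[0,0,0,0,0,0],[0,0,0,0,0,0],[0,0,0,0,0,0],[0,0,0,0,0,0],[0,0,0,0,0,0],[0,0,0,0,0,0],[0,0,0,0,0,0]]' 0 45
```

```text
time_s: 3.2
tcp_pos: [0.407, -0.3601, 0.01]
eef_rot: [180.0, 0.0, -80.9]
contact_force: [0.3, -0.5, -0.4]
gripper_width: 0.0095
gripper_force: 45.0
```

```bash
python3 -m pendant '[[0,0,-0.01,0,0,0],[0,0,-0.025,0,0,0],[0,0,-0.045,0,0,0],[0,0,-0.06,0,0,0],[0,0,-0.06,0,0,0],[0,0,-0.06,0,0,0]]'
python3 - <<'E'
from h import *
c=cap("scene");cv2.imwrite("pics/s3.png",cv2.cvtColor(cv2.resize(c["frame"][190:350,200:400],None,fx=3.5,fy=3.5),cv2.COLOR_RGB2BGR))
t=cap("top");save(t,"t3.png")
go(.52,-.3477,.07,-82.7)
E
```

```text
time_s: 3.7
tcp_pos: [0.4076, -0.3603, 0.0714]
eef_rot: [-179.9, -0.1, -80.9]
contact_force: [0.1, 0.4, -1.3]
gripper_width: 0.0099
gripper_force: 45.0
tcp [ 0.4065 -0.3598  0.0698] [ 1.7997e+02  3.0000e-02 -8.0930e+01] F [ 0.8 -0.8 -2.3] w 0.0097 44.99967098236084
row [ 0.0059 -0.114  -0.0003] [0.03 0.03 1.77]
```

View pics/s3.png

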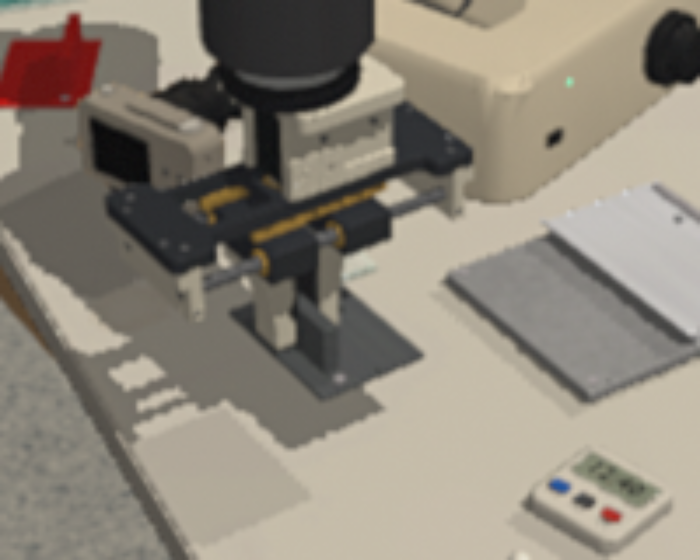

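The strip is held level. I'll check how it sits in the hand from its corners in this view (crop pixels (422,354), (325,398), (232,312)), and check the board's front corners (448,278) and (590,396).

Run:
```python
from h import *
c=cap("scene");o=np.array([200,190])
def q(p,z):return cast(c,np.array(p)/3.5+o-.36,z)[:,:2]
C=q([[422,354],[325,398],[232,312]],.0625)
yaw=np.degrees(np.arctan2(*(C[0]-C[1])[::-1]));print("strip",C.round(4),yaw,np.linalg.norm(C[0]-C[1]),np.linalg.norm(C[1]-C[2]))
s=r.get_state();a=np.radians(s["eef_rot"][2]+90);M=np.array([[np.cos(a),np.sin(a)],[-np.sin(a),np.cos(a)]])
print("in tool/strip axes", ((C-s["tcp_pos"][:2])@M.T).round(4))
B=q([[448,274],[590,391]],.012);a=np.radians(7.3);M=np.array([[np.cos(a),np.sin(a)],[-np.sin(a),np.cos(a)]])
print("board",B,((B-[.634,-.333])@M.T).round(4),np.linalg.norm(B[0]-B[1]))
```

```text
strip [[ 0.4682 -0.3991]
 [ 0.4019 -0.4119]
 [ 0.3864 -0.3141]] 10.886733586610218 0.06759279812799505 0.09901183924368291
in tool/strip axes [[ 0.0549 -0.0486]
 [-0.0127 -0.0508]
 [-0.0125  0.0483]]
board [[ 0.55174415 -0.27002359]
 [ 0.57231761 -0.4155044 ]] [[-0.0736  0.0729]
 [-0.0717 -0.074 ]] 0.14692832862142002
```

```bash
python3 -c "
from h import *
go(.5566,-.3429,.05,-82.7)"
```

```text
tcp [ 0.4064 -0.3598  0.0695] [ 1.7994e+02  5.0000e-02 -8.0920e+01] F [ 0.1  0.5 -1.1] w 0.0096 44.99981939792633
row [ 0.0071 -0.151   0.0193] [0.06 0.05 1.78]
```

```bash
python3 -m pendant '[[0.001,-0.03,0,0,0,0.4],[0.003,-0.07,0,0,0,0.9],[0.005,-0.11,0,0,0,1.3],[0.007,-0.14,0.005,0,0,1.8],[0.007,-0.151,0.01,0,0,1.8],[0.007,-0.151,0.02,0,0,1.8],[0.007,-0.151,0.02,0,0,1.8]]'
python3 - <<'E'
from h import *
go(.5566,-.3429,.0245,-82.7)
c=cap("scene");cv2.imwrite("pics/s4.png",cv2.cvtColor(cv2.resize(c["frame"][190:350,280:480],None,fx=3.5,fy=3.5),cv2.COLOR_RGB2BGR))
E
```

```text
time_s: 4.43
tcp_pos: [0.5552, -0.342, 0.0464]
eef_rot: [179.7, 0.2, -82.7]
contact_force: [-1.7, -0.8, -2.4]
gripper_width: 0.0096
gripper_force: 45.0
tcp [ 0.5552 -0.342   0.0464] [ 1.7971e+02  1.7000e-01 -8.2710e+01] F [-1.7 -0.8 -2.4] w 0.0096 44.999542236328125
row [ 0.0011 -0.0014  0.0219] [ 0.29  0.17 -0.01]
```

View pics/s4.png

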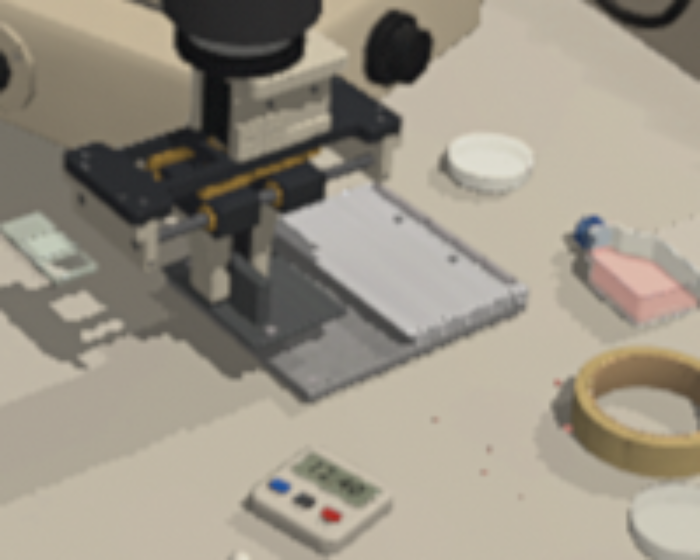

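The strip hovers over the open front of the board, parallel to the lip, whose near corner is at crop (412,335). The flap is closed. I'm lowering in front of the lip.

```bash
python3 -m pendant '[[0,0,0,0,0,0],[0,0,0.01,0,0,0],[0,0,0.02,0,0,0],[0,0,0.023,0,0,0],[0,0,0.023,0,0,0],[0,0,0.023,0,0,0]]'
python3 - <<'E'
from h import *
go(.6020,-.3371,.0240,-82.7)
c=cap("scene");o=np.array([280,190]);cv2.imwrite("pics/s5.png",cv2.cvtColor(cv2.resize(c["frame"][230:320,320:440],None,fx=6,fy=6,interpolation=cv2.INTER_CUBIC),cv2.COLOR_RGB2BGR))
E
```

```text
time_s: 4.98
tcp_pos: [0.5569, -0.3432, 0.0268]
eef_rot: [180.0, 0.0, -82.7]
contact_force: [0.1, -0.4, -0.5]
gripper_width: 0.0092
gripper_force: 45.0
tcp [ 0.5569 -0.3432  0.0268] [ 1.7996e+02  1.0000e-02 -8.2720e+01] F [ 0.1 -0.4 -0.5] w 0.0092 44.999696016311646
row [-0.0004 -0.0456  0.0027] [ 0.04  0.01 -0.02]
```

View pics/s5.png

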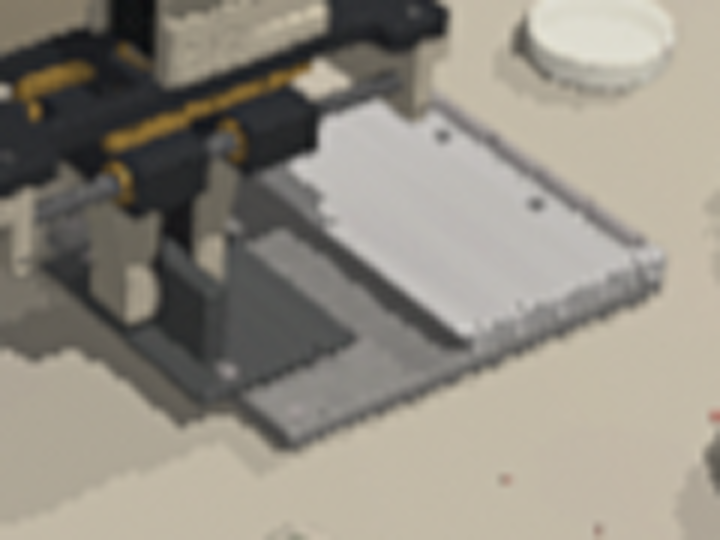

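The strip's near flange corner is at crop (355,337), the lip's near corner at (462,345) and the board's front corner at (290,437). The flange is parallel to the lip. I'll check the gap and the side offset.

Run:
```python
from h import *
c=cap("scene");o=np.array([320,230])
a=np.radians(7.3);M=np.array([[np.cos(a),np.sin(a)],[-np.sin(a),np.cos(a)]])
def q(p,z):return ((cast(c,np.array(p)/6+o-.42,z)[:,:2]-[.634,-.333])@M.T).round(4)
print("strip corner exp(-.025,-.050)",q([[355,337]],.0205),"board fr exp(-.075,-.076)",q([[290,437]],.012))
print("lip",q([[462,345]],.021),q([[462,345]],.026),q([[325,225]],.026))
```

```text
strip corner exp(-.025,-.050) [[-0.0268 -0.0518]] board fr exp(-.075,-.076) [[-0.0744 -0.0765]]
lip [[ 0.0016 -0.0769]] [[-0.003  -0.0819]] [[0.0023 0.0033]]
```

```bash
python3 -m pendant '[[0,0,0.002,0,0,0],[0,-0.008,0.0025,0,0,0],[0,-0.016,0.0025,0,0,0],[0,-0.024,0.0025,0,0,0],[0,-0.03,0.0025,0,0,0],[0,-0.036,0.0025,0,0,0],[0,-0.041,0.0025,0,0,0],[0,-0.046,0.0025,0,0,0],[0,-0.046,0.0025,0,0,0],[0,-0.046,0.0025,0,0,0],[0,-0.046,0.0025,0,0,0]]'
python3 - <<'E'
from h import *
go(.6020,-.3371,.0220,-82.7)
c=cap("scene");cv2.imwrite("pics/s6.png",cv2.cvtColor(cv2.resize(c["frame"][220:320,330:450],None,fx=6,fy=6,interpolation=cv2.INTER_CUBIC),cv2.COLOR_RGB2BGR))
E
```

```text
time_s: 6.0
tcp_pos: [0.6026, -0.3373, 0.0245]
eef_rot: [180.0, 0.0, -82.7]
contact_force: [-0.5, -0.1, -0.9]
gripper_width: 0.0099
gripper_force: 45.0
tcp [ 0.6026 -0.3373  0.0245] [ 1.7998e+02  1.0000e-02 -8.2720e+01] F [-0.5 -0.1 -0.9] w 0.0099 44.99977111816406
row [-0.0002  0.0006  0.0025] [ 0.02  0.01 -0.02]
```

View pics/s6.png

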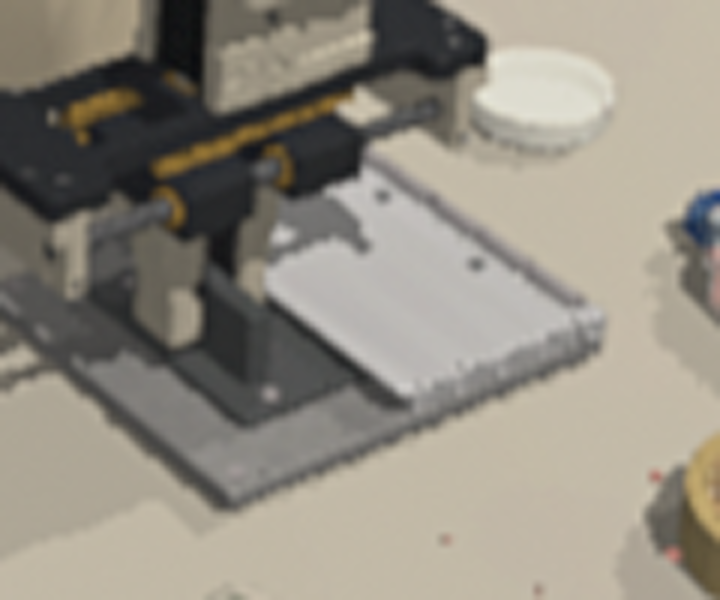

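The flange is now under the lip, the flap is closed, and the strip's rear near corner is at crop (247,422). I'm pressing down gently.

```bash
python3 -m pendant '[[0,0,0.001,0,0,0],[0,0,0.002,0,0,0],[0,0,0.003,0,0,0],[0,0,0.003,0,0,0],[0,0,0.003,0,0,0]]'
python3 - <<'E'
from h import *
c=cap("scene");o=np.array([330,220])
a=np.radians(7.3);M=np.array([[np.cos(a),np.sin(a)],[-np.sin(a),np.cos(a)]])
print(((cast(c,np.array([[247,422]])/6+o-.42,.016)[:,:2]-[.634,-.333])@M.T).round(4), "exp -.050 -.050")
E
```

```text
time_s: 6.47
tcp_pos: [0.6027, -0.3374, 0.0221]
eef_rot: [180.0, -0.0, -82.7]
contact_force: [-1.5, 1.6, 3.9]
gripper_width: 0.0096
gripper_force: 45.0
[[-0.0463 -0.0496]] exp -.050 -.050
```

```bash
python3 -m pendant '[[0,0,0.001,0,0,0],[0,0,0.001,0,0,0],[0,0,0.001,0,0,0],[0,0,0.001,0,0,0]]'
```

```text
time_s: 6.85
tcp_pos: [0.6027, -0.3374, 0.022]
eef_rot: [-180.0, -0.0, -82.7]
contact_force: [-5.3, 2.8, 11.6]
gripper_width: 0.0094
gripper_force: 45.0
```

```bash
python3 -m pendant '[[0,0,0.0008,0,0,0],[0,0,0.0008,0,0,0],[0,0,0.0008,0,0,0],[0,0,0.0008,0,0,0],[0,0,0.0008,0,0,0],[0,0,0.0008,0,0,0]]' - 55
python3 - <<'E'
from h import *
c=cap("scene");cv2.imwrite("pics/s7.png",cv2.cvtColor(cv2.resize(c["frame"][220:320,330:450],None,fx=6,fy=6,interpolation=cv2.INTER_CUBIC),cv2.COLOR_RGB2BGR))
go(.6020,-.3371,.0220,-82.7)
E
```

```text
time_s: 7.35
tcp_pos: [0.6027, -0.3374, 0.022]
eef_rot: [-180.0, -0.0, -82.7]
contact_force: [-6.8, 4.7, 17.1]
gripper_width: 0.0098
gripper_force: 55.0
tcp [ 0.6027 -0.3374  0.022 ] [-1.7998e+02 -4.0000e-02 -8.2680e+01] F [-7.   4.8 17. ] w 0.0098 55.005247592926025
row [-0.0004  0.0007  0.    ] [-0.02 -0.04  0.02]
```

View pics/s7.png

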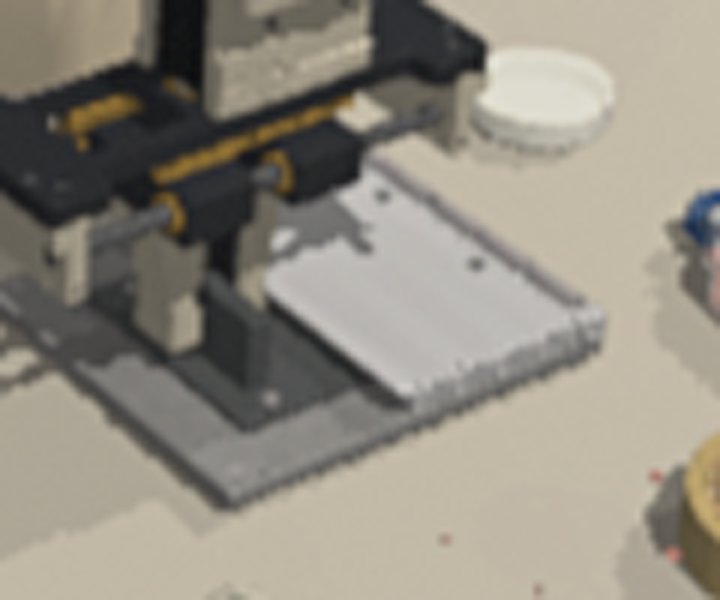

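The strip lies flat on the board with its rear near corner at crop (247,427). The flange is under the closed flap, and the arm is pressing steadily at 17 N, so I'm handing in.

```bash
python3 -c "
from plant import r
print(r.close_job())"
```

```text
the job is handed in; nothing more can be done
None
```

I handed the job in at about 7.4 s with the strip tucked roughly 20 mm under the closed flap, square and near the middle, still gripped at 55 N and pressed flat with about 17 N; no verdict came back.

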